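Gauge a casket's bone post between caliper jaws

ROBOT

A 6-joint arm with a two-finger parallel gripper is mounted at the origin on the work surface. World frame = base frame: x ahead of the robot, y to its left, z up, the work surface at z = 0. Lengths are in mm, angles in rad, forces in N, time in s.
With the tool pointing down it reaches from about 350 to 850 mm from the base axis. Payload 8.1 kg.
Tool frame: the origin (TCP) lies at the very end of the fingers, on their centre line; the grasp point (between the pads) lies 19 mm behind it; x points along the fingers, y is the direction in which the jaws open and shut, and the axes are right-handed (so a half turn about x gives the same grasp; the last joint's range is limited). The gripper opens to 85 mm and grips with 20 to 120 N. Pads are 22 mm wide; open, the fingers measure 114 mm over their backs; the gripper's body (76 mm by 85 mm) begins 54 mm behind the grasp point. The pads swing forward as they close: fully open they stand 13 mm farther back than shut.
Start: joints at [-1.3, 0.13, 1.488, -0, 1.523, -0.085], TCP at [209.024, -562.418, 231.292] pointing down, gripper open.
Joint ranges: [-2.96, 2.96], [-0.89, 2.26], [0.02, 2.5], [-1.34, 4.48], [0, 2.73], [-2.66, 2.66]. Speed limits (rad/s): [2.39, 2.39, 2.79, 3.14, 3.14, 3.14].

INTERFACE

Orientations are given as a unit quaternion [x, y, z, w].
In Python, from rig import arm gives the robot as it stands.
- The arm moves only by the tool apply_moves, never from a script. Its argument "rows" is a list of rows, each a list of 7 numbers: the turn, a rotation vector about the tool's x, y, z in degrees, then the shift along the tool's x, y, z in mm, then the finger opening in mm, from 0 to 85.4. A call has 1 to 10 rows; each row is the pose to reach, as a shift and turn from the pose measured when the call began, along the tool's axes at that moment; what a row does not reach only later rows make up. A row lasts 1/10 s, in which the tool goes at most 50 mm and 8.59 degrees, less where a joint would pass 70% of its speed; a pose out of reach is approached as far as the arm can. A call with a gripper value outside its range is refused whole. The fingers move at their own pace and stop on an object; "force" is the grip in N (left out, the last holds). Time passes only in rows, so rows that repeat a pose let the fingers close. It gives the time, the measured TCP pose, the force and the opening at its end, in the units of the state.
- arm.get_state(): the state, without advancing time (a new reading comes with each control period).
- arm.snapshot(name): name is "side" or "top"; returns (picture, depth): 400x640x3 uint8, red, green, blue; 400x640 float32, mm along the optical axis (not along the pixel's ray), 0 where there is no reading.
- arm.camera_model(name): a dict with "vertical_fov" (degrees; the focal length in pixels is half the picture's height over the tangent of half this angle, whatever the lens; pixels are square), "cx", "cy" (the principal point, pixels), "R" (3x3) and "t" (3): a world point X has camera coordinates R X + t. Camera axes: x right, y down, z forward; pixel columns grow to the right and rows downward; lengths in mm; the calibration is good to about 2 mm. A picture is of the moment at which its call begins. camera_model takes no time and is no camera call.
- arm.job_done(): hands the job in, once; it reports no verdict.
Trained networks look in the newest picture that a camera, given by its name, has taken for a name from the list of things; names that differ only in an ending like _2 or _b are one class to them, and where a whole thing is asked for, a point or a joint stands for the part that bears it (a point fixed in the world has none). Each returns a list of dicts, best first, with "confidence" (0 to 1); they miss things now and then, are a little off and sometimes report something else, mostly with a low value. They report only what shows in the picture. A call takes as long as a camera call. They do not tell look-alikes from the thing itself.
- arm.find_in(thing, camera): "position" ([column, row] in pixels, amid what is visible of it).
- arm.spot_point(thing, camera): "position" ([column, row] in pixels: a listed point, or the origin of a listed thing).
The state is a dict: "clock": time; "joints": joint angles; "joint_vel": joint speeds; "joint_torque": joint torques, N m; "ee_pos": TCP position; "tool_rot": TCP orientation; "ft_force": force on the tool from outside, world axes, zero at the start; "moment": the same for the moment, N m; "opening": finger opening in mm.
Only numpy, scipy, OpenCV 4.12 (cv2) and the standard library are available. Lean on these libraries where they do the work, as an engineer would, in place of code of your own. Each camera call takes 0.05 s, during which the arm holds its last target. There are 200 camera calls.

TASK

Check the width of the square bone post with the bench caliper: stand the post upright on the caliper's board between the open jaws and let it go, then slide the moving jaw up to it until both jaws bear flat on the post with a light, steady pressure of about 5 N. Bone bruises easily, so press gently, and do not let the moving jaw tilt on its beam. Leave the jaws closed on the standing post, ready to be read, and do not disturb the other things on the bench.

Things in the scene. Friction and masses are not known exactly. Their poses are not given: they have to be found in the camera images.
- stand: Caliper stand: pale board, 145 by 355 mm, fixed, caliper clamped flat on it. Origin on the bench top, under the point where the fixed jaw's face crosses the beam's centre line. y along the beam (jaws open towards -y, close towards +y), jaws point to -x, z up. Board x -105 to +40, y -305 to +50 mm; its top, where the post is to stand, z 18 mm. No part of the caliper is above z 43 mm.
- beam: Steel beam of the caliper (18 mm wide, 6 mm thick, along the stand's y at x 0) with its fixed jaw: a blade 8 mm thick (z 24 to 32 mm) reaching out to x -85 mm, its flat measuring face at y 0 looking to -y. Fixed to the stand; same origin and axes.
- fixed_jaw_face (a point): Point on the fixed jaw's measuring face, at stand x -55, y 0, z 28 mm: the middle of the useful part of the jaw (x -80 to -30 mm, where the post's centre must be).
- moving_jaw: Moving jaw, a blade like the fixed one, part of the slider on the beam. Origin on the beam's centre line, 45 mm behind (-y of) the jaw's measuring face, z 28 mm. Axes as the stand's while it is square.
- moving_jaw_face (a point): The point on the moving jaw's measuring face opposite fixed_jaw_face. Its y axis points at the fixed jaw. The slider is 97 mm long; its housing is 35 mm wide, centred on the beam, top at z 42 mm.
- thumb_piece (a point): Middle of the slider's thumb piece, a steel lug on its jaw side for pushing it along: 14 mm long (y), 20 mm high (stand z 22 to 42 mm), standing out from the slider's flank (x -17 mm) to x -46 mm. The point is at stand x -35, z 34 mm, 75 mm behind the moving jaw's face. 45 mm free towards the jaw, more behind. Axes as the stand's.
- opening (a joint): The caliper's opening, m: gap between the jaw faces, 0 shut, up to 0.150; grows towards the stand's -y. The slider drags with a steady friction of about 2.5 N and stays where it is left.
- jaw_tilt (a joint): Tilt of the moving jaw on its beam (rocking about the vertical in the slack of the slider), rad, 0 square; sprung back to 0, 14 N m/rad, about an axis on the beam's centre line 45 mm behind the jaw's face. Over 0.035 (2 degrees) is a spoilt measurement.
- post_middle (a point): Middle of the square bone post, half-way up its 70 mm. Plain square shaft about 30 to 36 mm across the flats (to be gauged, four sides alike), 60 mm high, a small turned button on top; 0.1 to 0.16 kg, standing. x, y square to its faces, z up. More than 18 N from a jaw bruises it. Three other bone pieces stand near (round colonnette, tube, flat slip), 80 mm or more between centres.
- colonnette: Round turned bone colonnette, 34 mm across, 70 mm high, standing; origin at its foot. Not to be disturbed.
- ferrule: Bone tube, 36 mm across, 46 mm high, standing; origin at its foot. Not to be disturbed.
- slip: Flat bone slip standing on edge, 52 mm (x) by 18 mm (y), 58 mm high; origin at its foot. Not to be disturbed.
- wax_jar: Small amber jar, 52 mm across, 62 mm high, beyond the caliper; origin at its foot. Not to be disturbed.
- adhesive: White bottle, 42 mm across, 110 mm high, beyond the caliper; origin at its foot. Not to be disturbed.
- brush: Flat brush 190 mm long lying on the right of the bench; origin under its middle. Not to be disturbed.
Mind the look-alikes: they are no part of the job. What is shaped like the part that bears post_middle but blue is not meant.

How it is judged (in metres and radians):
On the way, in this order (a step that is already met when the one before it is completed fails the run):
1. the post stands upright on the board between the open jaws, let go (x of post_middle in the frame of stand between -0.08 and -0.03 m and z of post_middle in the frame of stand between 0.05 and 0.056 m and y of post_middle in the frame of stand below -0.013 m and y of post_middle in the frame of moving_jaw_face above 0.013 m and angle between post_middle's own z axis and vertical below 0.05 rad and contact force between the fingers and post below 0.1 N and contact force between moving_jaw and post below 1 N), for 0.2 s.
2. both jaws bear flat on the post with 1.5 to 18 N, the moving jaw square on its beam (x of post_middle in the frame of stand between -0.08 and -0.03 m and z of post_middle in the frame of stand between 0.05 and 0.056 m and y of post_middle in the frame of stand below -0.013 m and y of post_middle in the frame of moving_jaw_face above 0.013 m and angle between post_middle's own z axis and vertical below 0.05 rad and (angle between the x axis of post_middle and the x axis of stand, either way round below 0.03 rad or angle between the y axis of post_middle and the x axis of stand, either way round below 0.03 rad) and value of joint jaw_tilt between -0.035 and 0.035 rad and contact force between each of moving_jaw, beam and post above 1.5 N), for 0.3 s.
At the end, for the whole second after the job is handed in: The post stands upright (within 3 degrees) on the board, its centre within x -80 to -30 mm of the stand frame, its faces square to the jaws within 1.7 degrees, both jaw faces against it (each within 1.5 mm), the moving jaw tilted by less than 0.025 rad, everything at rest and let go (x of post_middle in the frame of stand between -0.08 and -0.03 m and z of post_middle in the frame of stand between 0.05 and 0.056 m and y of post_middle in the frame of stand between -0.0178 and -0.013 m and y of post_middle in the frame of moving_jaw_face between 0.013 and 0.0178 m and angle between post_middle's own z axis and vertical below 0.05 rad and (angle between the x axis of post_middle and the x axis of stand, either way round below 0.03 rad or angle between the y axis of post_middle and the x axis of stand, either way round below 0.03 rad) and value of joint jaw_tilt between -0.025 and 0.025 rad and linear speed of post below 0.01 m/s and velocity of joint opening between -0.003 and 0.003 m/s); the robot touches nothing.
It fails at once if a jaw presses on the post with more than 18 N (contact force between any of moving_jaw, beam and post above 18 N).
It fails at once if the moving jaw is tilted by more than 2 degrees on its beam (value of joint jaw_tilt above 0.035 rad or value of joint jaw_tilt below -0.035 rad).
It fails at once if another thing on the bench is moved by more than 20 mm or tipped (distance of any of colonnette, ferrule, slip, wax_jar, adhesive, brush from where it was at the start of the episode above 0.02 m or angle between any of colonnette, ferrule, slip, wax_jar, adhesive, brush's own z axis and vertical above 0.4 rad).
It also fails if it takes over 72 s, if anything falls off the work surface, if the arm or the gripper's body presses on something with over 40 N, if the wrist force passes 120 N, or if a joint passes its speed limit or range.

## Working session

There is one attempt and no reset: what is moved stays moved. The work goes in short steps, Python scripts to look and compute and a tool call to move; the robot and the scene stay as the last step left them, time stands still between calls to the robot, and variables do not carry over. Pictures are saved under pics/ and viewed, about 8 in all and at most 12, crops included, and the job is handed in when it is done.

Besides the shell and the picture viewer there is one more tool, called after "Request:" as a command line: name --pt "numbers of a row" for each row, then --argument value for the rest. apply_moves: Moves the arm, as the interface text tells. Its arguments: {"type":"object","properties":{"rows":{"type":"array"},"force":{"type":"number"}},"required":["rows"]}

```bash
ls; mkdir -p pics
cat > h.py <<'E'
import numpy as np, cv2
from rig import arm
from scipy.spatial.transform import Rotation as Rn
def cam(n):
    c=arm.camera_model(n); f=200/np.tan(np.radians(c["vertical_fov"])/2)
    return f,c["cx"],c["cy"],np.array(c["R"]),np.array(c["t"])
def proj(n,X):
    f,cx,cy,R,t=cam(n); p=np.atleast_2d(X)@R.T+t
    return np.c_[cx+f*p[:,0]/p[:,2],cy+f*p[:,1]/p[:,2]]
def cloud(n,d):
    f,cx,cy,R,t=cam(n); v,u=np.mgrid[0:400,0:640]
    P=np.dstack([(u-cx)/f*d,(v-cy)/f*d,d]); return (P-t)@R
def onplane(n,uv,z):
    f,cx,cy,R,t=cam(n); r=R.T@np.array([(uv[0]-cx)/f,(uv[1]-cy)/f,1]); o=-R.T@t
    return o+r*(z-o[2])/r[2]
E
cat > a.py <<'E'
from h import *
ims=[]
for n in("top","side"):
    im,d=arm.snapshot(n); np.savez(f"{n}.npz",im=im,d=d); P=cloud(n,d)
    c=arm.camera_model(n); print(n,c["vertical_fov"],(-np.array(c["R"]).T@np.array(c["t"])).round())
    for th in("post_middle","moving_jaw_face","fixed_jaw_face","thumb_piece","colonnette","ferrule","slip","stand"):
        for r in arm.spot_point(th,n)[:3]:
            u,v=np.round(r["position"]).astype(int)
            print(th,r["position"],round(r["confidence"],2),P[min(v,399),min(u,639)].round() if 0<=u<640 and 0<=v<400 else "")
    cv2.imwrite(f"pics/{n}0.png",im[:,:,::-1])
print(arm.get_state())
E
python3 a.py
```

```text
pics
top 49.76013158512827 [ 408.   53. 1076.]
post_middle [148.7, 214.8] 0.77 [473. 405.  67.]
post_middle [195.9, 268.0] 0.6 [355. 290.  70.]
post_middle [199.2, 228.9] 0.5 [444. 290.  62.]
moving_jaw_face [344.9, 184.6] 0.71 [563. -53.  18.]
fixed_jaw_face [312.9, 182.4] 0.67 [567.  27.  29.]
fixed_jaw_face [309.9, 165.0] 0.16 [608.  35.  35.]
thumb_piece [380.0, 174.7] 0.87 [ 587. -136.   42.]
thumb_piece [360.8, 161.3] 0.5 [620. -89.  46.]
colonnette [202.7, 177.9] 0.65 [567. 291.  43.]
ferrule [247.7, 223.0] 0.53 [464. 185.   2.]
ferrule [311.6, 164.8] 0.35 [608.  30.  33.]
slip [248.5, 170.7] 0.74 [591. 187.  21.]
stand [310.7, 164.3] 0.93 [610.  33.  36.]
side 51.74503050708981 [1113.  855.  714.]
post_middle [430.5, 224.4] 0.87 [379. 312.  47.]
post_middle [433.9, 261.3] 0.8 [490. 421.  56.]
post_middle [407.2, 210.2] 0.77 [388. 236.  54.]
moving_jaw_face [295.3, 194.3] 0.53 [569. -53.  29.]
fixed_jaw_face [311.2, 204.4] 0.89 [554.  10.  20.]
thumb_piece [270.6, 185.2] 0.89 [ 614. -118.   46.]
thumb_piece [270.9, 192.1] 0.16 [632. -88.  43.]
colonnette [371.6, 265.4] 0.57 [5
[... 211 characters left out ...]
] 0.6 [627.  52.  26.]
{'clock': 0.9, 'joints': array([-1.30037746e+00,  1.30365489e-01,  1.48817528e+00, -2.50019764e-05,
        1.52300038e+00, -8.54044470e-02]), 'joint_vel': array([-0.0003168 , -0.00031488, -0.00083679,  0.00013578,  0.00152067,
        0.00057223]), 'joint_torque': array([ 1.47304134e-03, -5.69295466e+01, -5.00871456e+01,  8.48490345e-05,
        6.82905902e-04,  1.65467299e-05]), 'ee_pos': array([ 209.03192957, -562.42937934,  231.32644507]), 'tool_rot': array([-0.69593822, -0.12512139,  0.69595243, -0.12515929]), 'ft_force': array([ 6.15657863e-04,  1.18909593e+00, -4.85915781e-01]), 'moment': array([0.01585917, 0.03625157, 0.03277032]), 'opening': 85.65730553143946}
```

Run:
```python
import numpy as np,cv2
a=np.load("top.npz")["im"][:,:,::-1];b=np.load("side.npz")["im"][:,:,::-1]
c=cv2.resize(a[120:300,120:440],(800,450),interpolation=cv2.INTER_CUBIC); cv2.imwrite("pics/topcrop.png",c)
c=cv2.resize(b[150:330,220:480],(800,554),interpolation=cv2.INTER_CUBIC); cv2.imwrite("pics/sidecrop.png",c)
```

```text
(no output)
```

View pics/topcrop.png

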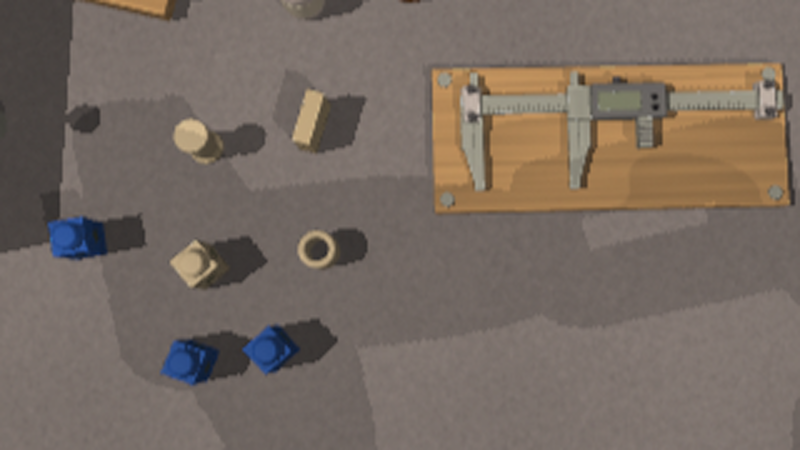

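View pics/sidecrop.png

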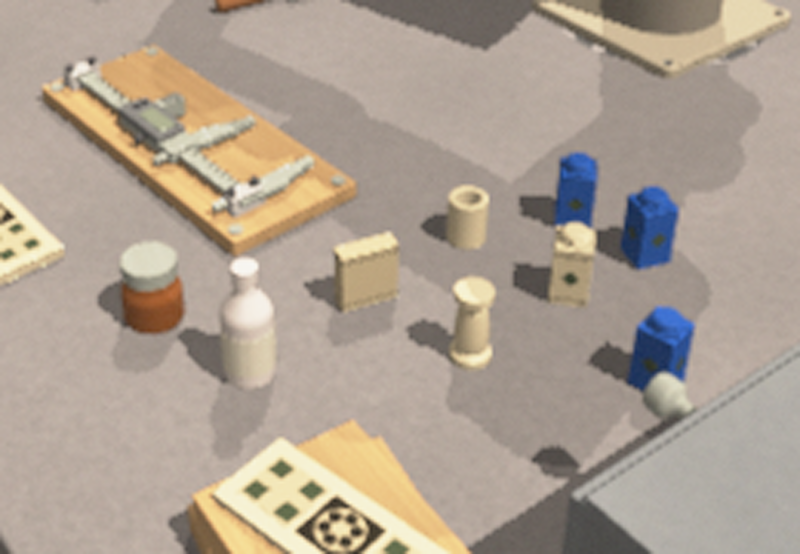

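The candidates for the post in the top image are bone square at (198,226), and blue at (150,215), (195,265) and (228,260). The bone-coloured square shaft with a button at (198,226), side (406,236), fits; the round, tube and slip pieces don't, and the blue ones are excluded. Both crops above confirm this. Next I'll fit the poses.

```bash
cat > fit.py <<'E'
from h import *
z=np.load("top.npz"); im,d=z["im"].astype(int),z["d"]; P=cloud("top",d)
u,v=np.meshgrid(range(640),range(400))
m=(abs(u-198)<16)&(abs(v-226)<16)
hsv=cv2.cvtColor(z["im"],cv2.COLOR_RGB2HSV)
for lo,hi in((48,64),(64,80)):
    q=P[m&(P[...,2]>lo)&(P[...,2]<hi)]
    r=cv2.minAreaRect(q[:,:2].astype(np.float32)); print("post",lo,len(q),q.mean(0).round(1),r)
z2=np.load("side.npz"); P2=cloud("side",z2["d"]); 
q=P2[(abs(u-406)<14)&(abs(v-236)<22)]; q=q[(q[:,2]>10)&(q[:,2]<58)&(np.hypot(q[:,0]-444,q[:,1]-290)<40)]
print("side pts",len(q),q.mean(0).round(1),q.min(0).round(1),q.max(0).round(1))
r=cv2.minAreaRect(q[:,:2].astype(np.float32));print(r)
# board
m=(u>285)&(u<445)&(v>140)&(v<210)&(P[...,2]>12)&(P[...,2]<55)
q=P[m]; r=cv2.minAreaRect(q[:,:2].astype(np.float32)); print("board",r, cv2.boxPoints(r))
a=Rn.from_euler('z',0)
# heights > 24: jaw map
for uu in range(296,400,1): pass
cv2.imwrite("pics/z.png",cv2.resize(np.clip((P[140:215,285:445,2])*5,0,255).astype(np.uint8),(800,375),interpolation=cv2.INTER_NEAREST))
E
python3 fit.py
```

```text
post 48 129 [453.3 292.5  59.2] ((453.8143310546875, 295.41021728515625), (32.71894454956055, 32.742374420166016), 42.105403900146484)
post 64 90 [453.6 295.2  69.1] ((453.26507568359375, 294.4634704589844), (23.407020568847656, 24.264009475708008), 30.45928192138672)
side pts 194 [464.8 307.5  34.2] [452.9 285.6  10.1] [476.6 319.9  57.7]
((465.9417724609375, 305.08551025390625), (15.81572437286377, 35.653141021728516), 20.05657958984375)
board ((592.7063598632812, -100.0841064453125), (146.15431213378906, 355.0689392089844), 2.660317897796631) [[ 511.46777   73.86719]
 [ 527.9481  -280.8191 ]
 [ 673.94495 -274.0354 ]
 [ 657.4646    80.65088]]
```

Run:
```python
import numpy as np,cv2
a=np.load("top.npz")["im"][:,:,::-1]
cv2.imwrite("pics/cal.png",cv2.resize(a[140:215,285:445],(800,375),interpolation=cv2.INTER_CUBIC))
```

```text
(no output)
```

View pics/cal.png

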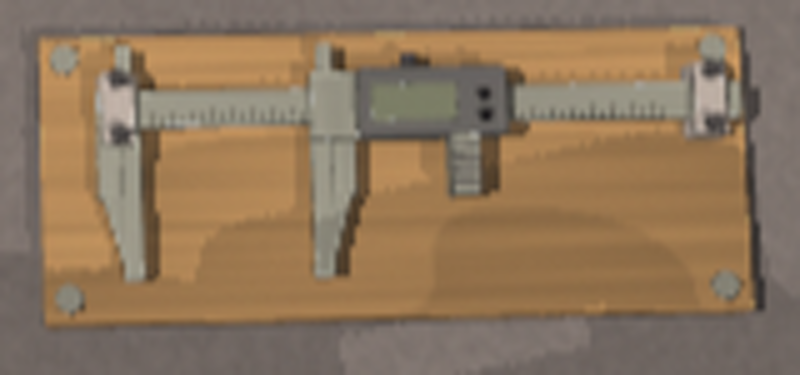

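The board fit gives stand yaw 2.66° and origin about (619, 29), and the network's fixed-face point agrees. The post is near (453.5, 295) with yaw about 42°. Next: work out the approach.

```bash
cat >> h.py <<'E'
YAW=2.66; O=np.array([619.3,28.8,0]); S=Rn.from_euler('z',YAW,degrees=True)
def st(p): return O+S.apply(p)          # stand->world
def tost(p): return S.inv().apply(np.array(p)-O)
def down(yaw):                             # tool x down, tool y at yaw
    a=np.radians(yaw); y=np.array([np.cos(a),np.sin(a),0]); x=np.array([0,0,-1.]); return Rn.from_matrix(np.c_[x,y,np.cross(x,y)])
def plan(pos,yaw):
    s=arm.get_state(); R=Rn.from_quat(s["tool_rot"]); y=R.as_matrix()[:,1]
    print("tcp",s["ee_pos"].round(1),"tooly yaw",np.degrees(np.arctan2(y[1],y[0])).round(2),"t",round(s["clock"],2),"F",s["ft_force"].round(2),"open",round(s["opening"],1),"j",np.round(s["joints"],2))
    rv=(R.inv()*down(yaw)).as_rotvec(degrees=True)
    print("turn",rv.round(2),"shift",R.inv().apply(np.array(pos)-s["ee_pos"]).round(1))
E
python3 - <<'E'
from h import *
for w in(42,-48,132,-138): plan([453.5,295,200],w)
print(Rn.from_quat(arm.get_state()["tool_rot"]).as_matrix().round(3))
print(tost(onplane("top",[344.9,184.6],28)),tost(onplane("top",[312.9,182.4],28)),tost(onplane("top",[380,174.7],42)))
for px in((285+310/5,140+200/5),(285+157/5,140+200/5),(285+447/5,140+165/5),(285+483/5,140+165/5)): print(tost(onplane("top",px,32)))
# side face yaw
z2=np.load("side.npz"); P2=cloud("side",z2["d"]); n=P2.reshape(-1,3)
n=n[(n[:,2]>10)&(n[:,2]<55)&(np.hypot(n[:,0]-453.5,n[:,1]-295)<24)]
best=max(((a,o,(abs(n[:,:2]@[np.cos(a),np.sin(a)]-o)<1.2).sum()) for a in np.radians(np.arange(0,90,2)) for o in np.arange(400,700,1)),key=lambda t:t[2])
print(np.degrees(best[0]),best[1:],len(n), "centre offset",np.array([453.5,295])@[np.cos(best[0]),np.sin(best[0])])
E
```

```text
tcp [ 209.  -562.4  231.3] tooly yaw -69.61 t 0.9 F [ 0.    1.19 -0.49] open 85.7 j [-1.3   0.13  1.49 -0.    1.52 -0.09]
turn [-111.61    0.     -0.  ] shift [  31.3 -718.6 -527.9]
tcp [ 209.  -562.4  231.3] tooly yaw -69.61 t 0.9 F [ 0.    1.19 -0.49] open 85.7 j [-1.3   0.13  1.49 -0.    1.52 -0.09]
turn [-21.61   0.    -0.  ] shift [  31.3 -718.6 -527.9]
tcp [ 209.  -562.4  231.3] tooly yaw -69.61 t 0.9 F [ 0.    1.19 -0.49] open 85.7 j [-1.3   0.13  1.49 -0.    1.52 -0.09]
turn [158.39  -0.    -0.  ] shift [  31.3 -718.6 -527.9]
tcp [ 209.  -562.4  231.3] tooly yaw -69.61 t 0.9 F [ 0.    1.19 -0.49] open 85.7 j [-1.3   0.13  1.49 -0.    1.52 -0.09]
turn [68.39 -0.   -0.  ] shift [  31.3 -718.6 -527.9]
[[-0.     0.348 -0.937]
 [-0.    -0.937 -0.348]
 [-1.     0.     0.   ]]
[-60.09741722 -78.2181536   28.        ] [-53.18826891   0.4884285   28.        ] [ -39.25630149 -163.53121337   42.        ]
[-49.35431282 -83.32312231  32.        ]
[-48.00175833  -8.09709772  32.        ]
[ -33.11120567 -151.71322891   32.        ]
[ -33.42160143 -169.59214978   32.        ]
42.0 (np.int64(551), np.int64(104)) 172 centre offset 534.4097072298614
```

Request:
apply_moves --pt "-60 0 0 0 -190 -380 66" --pt "-60 0 0 0 -190 -380 66" --pt "-60 0 0 0 -190 -380 66" --pt "-60 0 0 0 -190 -380 66" --pt "-60 0 0 0 -190 -380 66" --pt "-60 0 0 0 -190 -380 66" --pt "-60 0 0 0 -190 -380 66" --pt "-60 0 0 0 -190 -380 66" --pt "-60 0 0 0 -190 -380 66" --pt "-60 0 0 0 -190 -380 66" --force 25

```text
clock: 1.9
ee_pos: [501.1, -249.0, 231.3]
tool_rot: [0.54, 0.458, -0.539, 0.457]
ft_force: [0.1, -0.3, -1.0]
opening: 65.6
```

```bash
python3 -c "
from h import *
plan([453.5,295,130],42)"
```

```text
tcp [ 501.1 -249.   231.3] tooly yaw -9.36 t 1.9 F [ 0.14 -0.26 -1.04] open 65.6 j [-0.55  0.02  1.6   0.    1.52 -0.39]
turn [-5.136e+01 -3.000e-02 -5.000e-02] shift [ 101.7 -135.5 -528.9]
```

Request:
apply_moves --pt "-51.4 0 0 30 -135 -529 66" --pt "-51.4 0 0 30 -135 -529 66" --pt "-51.4 0 0 30 -135 -529 66" --pt "-51.4 0 0 30 -135 -529 66" --pt "-51.4 0 0 30 -135 -529 66" --pt "-51.4 0 0 30 -135 -529 66" --pt "-51.4 0 0 30 -135 -529 66" --pt "-51.4 0 0 30 -135 -529 66" --pt "-51.4 0 0 30 -135 -529 66" --pt "-51.4 0 0 30 -135 -529 66"

```text
clock: 2.9
ee_pos: [457.9, 246.7, 204.6]
tool_rot: [0.288, 0.646, -0.287, 0.646]
ft_force: [1.5, -0.1, 0.1]
opening: 65.8
```

```bash
python3 -c "
from h import *
plan([453.5,295,100],42)"
```

```text
tcp [457.9 246.7 204.6] tooly yaw 41.99 t 2.9 F [ 1.52 -0.06  0.06] open 65.8 j [ 0.4  -0.07  1.75 -0.    1.47 -0.34]
turn [-0.01  0.04 -0.09] shift [104.6  28.9 -38.9]
```

Request:
apply_moves --pt "0 0 0 50 29 -39 66" --pt "0 0 0 100 29 -39 66" --pt "0 0 0 105 29 -39 66" --pt "0 0 0 105 29 -39 66" --pt "0 0 0 105 29 -39 66"

```text
clock: 3.4
ee_pos: [454.0, 294.5, 100.2]
tool_rot: [0.288, 0.645, -0.288, 0.646]
ft_force: [-0.0, 0.8, 0.5]
opening: 66.2
```

Run:
```python
from h import *
plan([453.5,295,34],42)
ims=[]
for n,c in(("top",(198,226)),("side",(406,230))):
    im,d=arm.snapshot(n)
    p=arm.get_state()["ee_pos"]; q=proj(n,[p,[453.5,295,70],[453.5,295,0]]).round(1); print(n,q.tolist())
    im=im[:,:,::-1].copy()
    k=im[c[1]-40:c[1]+40,c[0]-40:c[0]+40]; k=cv2.resize(k,(400,400),interpolation=cv2.INTER_CUBIC)
    for a,col in zip(q,((0,0,255),(0,255,0),(255,0,0))): cv2.circle(k,tuple(int((a[i]-c[i]+40)*5) for i in(0,1)),3,col,-1)
    ims.append(k)
cv2.imwrite("pics/hover.png",np.hstack(ims))
```

```text
tcp [454.  294.5 100.2] tooly yaw 41.96 t 3.4 F [-0.02  0.82  0.53] open 66.2 j [ 0.48  0.07  1.79 -0.    1.27 -0.25]
turn [-0.04  0.05 -0.08] shift [66.2 -0.1 -0.7]
top [[192.9, 223.4], [196.2, 224.7], [203.0, 226.2]]
side [[407.0, 214.5], [406.3, 224.3], [403.8, 245.4]]
```

View pics/hover.png

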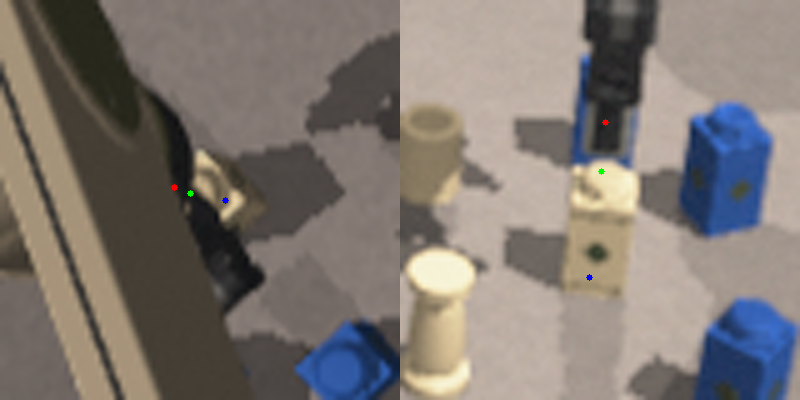

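The side crop (600,200) shows the fingers over the bone post with the blue one behind; the top crop shows the post between the fingers. Descending.

Request:
apply_moves --pt "0 0 0 25 0 0 66" --pt "0 0 0 50 0 0 66" --pt "0 0 0 70 0 0 66" --pt "0 0 0 70 0 0 66" --pt "0 0 0 70 0 0 50"

```text
clock: 4.0
ee_pos: [456.9, 295.4, 33.9]
tool_rot: [0.29, 0.644, -0.286, 0.647]
ft_force: [0.5, -0.6, 0.2]
opening: 52.8
```

Request:
apply_moves --pt "0 0 0 0 0 0 40" --pt "0 0 0 0 0 0 25" --pt "0 0 0 0 0 0 25" --pt "0 0 0 0 0 0 20" --pt "0 0 0 0 0 0 20" --pt "0 0 0 0 0 0 20" --pt "0 0 0 0 0 0 20" --pt "0 0 0 0 0 0 20" --force 25

```text
clock: 4.8
ee_pos: [458.8, 296.0, 36.5]
tool_rot: [0.291, 0.643, -0.285, 0.648]
ft_force: [-0.1, -2.2, 6.6]
opening: 32.1
```

```bash
python3 -c "
from h import *
plan([453.5,295,31],42)
plan([453.5,295,31],42)
s=arm.get_state();print(s['joint_vel'].round(4),s['moment'],s['ft_force'],Rn.from_quat(s['tool_rot']).as_matrix().round(4))
im,d=arm.snapshot('side');cv2.imwrite('pics/g.png',cv2.resize(im[170:270,346:466,::-1],(720,600),interpolation=cv2.INTER_CUBIC))
plan([453.5,295,31],42)
"
```

```text
tcp [458.8 296.   36.5] tooly yaw 41.89 t 4.8 F [-0.06 -2.23  6.59] open 32.1 j [ 0.48  0.16  1.83 -0.    1.14 -0.25]
turn [-0.11  0.21 -0.62] shift [ 5.5 -4.7 -2.8]
tcp [458.8 296.   36.5] tooly yaw 41.89 t 4.8 F [-0.06 -2.23  6.59] open 32.1 j [ 0.48  0.16  1.83 -0.    1.14 -0.25]
turn [-0.11  0.21 -0.62] shift [ 5.5 -4.7 -2.8]
[ 0.0009  0.0012  0.0004 -0.0018  0.0003  0.0005] [-0.32346498  0.2424086  -0.01421035] [-0.05538145 -2.22694161  6.59225017] [[ 0.0106  0.7444  0.6676]
 [ 0.0045  0.6676 -0.7445]
 [-0.9999  0.0109  0.0037]]
tcp [458.7 296.1  36.5] tooly yaw 41.89 t 4.85 F [-0.44 -1.78  7.03] open 31.8 j [ 0.48  0.16  1.83 -0.    1.14 -0.25]
turn [-0.11  0.21 -0.62] shift [ 5.4 -4.7 -2.7]
```

View pics/g.png

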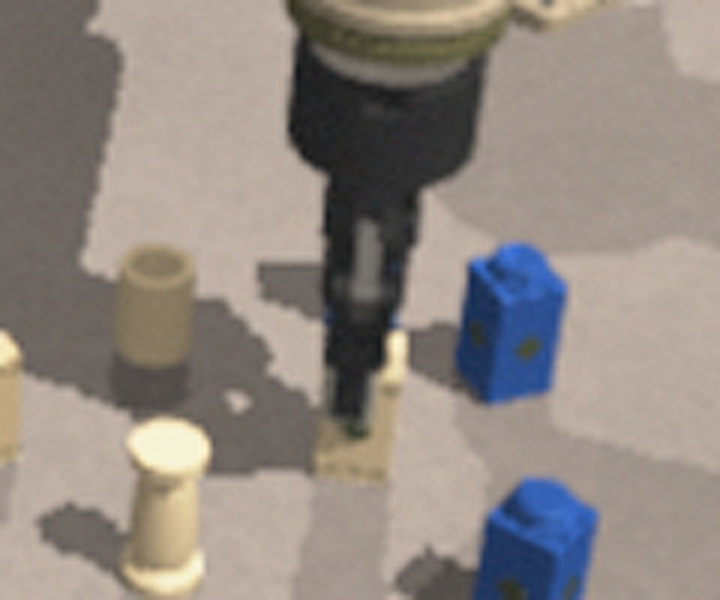

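Request:
apply_moves --pt "0 0 0 -8 0 0 20" --pt "0 0 0 -25 0 0 20" --pt "0 0 0 -50 0 0 20" --pt "0 0 0 -80 0 0 20" --pt "0 0 0 -110 0 0 20" --pt "0 0 0 -110 0 0 20" --pt "0 0 0 -110 0 0 20"

```text
clock: 5.55
ee_pos: [458.5, 296.1, 148.4]
tool_rot: [0.292, 0.642, -0.284, 0.649]
ft_force: [-0.2, 0.3, -1.9]
opening: 32.4
```

```bash
python3 -c "
from h import *
plan(st([-55,-32,150]),YAW)
im,d=arm.snapshot('side');p=arm.get_state()['ee_pos'];c=proj('side',p)[0].astype(int);print(c);cv2.imwrite('pics/g2.png',cv2.resize(im[c[1]-50:c[1]+50,c[0]-60:c[0]+60,::-1],(720,600),interpolation=cv2.INTER_CUBIC))
"
```

```text
tcp [458.5 296.1 148.4] tooly yaw 41.89 t 5.55 F [-0.18  0.27 -1.86] open 32.4 j [ 0.48  0.02  1.75 -0.    1.35 -0.25]
turn [ 3.923e+01 -3.000e-02 -8.700e-01] shift [  -2.  -121.6  296.3]
[408 200]
```

View pics/g2.png

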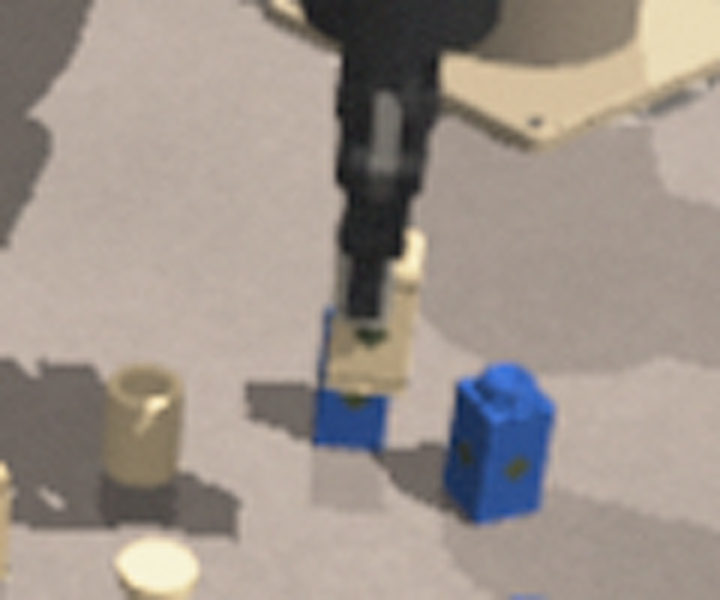

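Request:
apply_moves --pt "2 0 0 0 -6 15 20" --pt "6 0 -0.2 0 -19 45 20" --pt "11 0 -0.3 0 -35 85 20" --pt "17 0 -0.4 0 -54 130 20" --pt "23 0 -0.5 0 -72 175 20" --pt "29 0 -0.7 -1 -90 220 20" --pt "34 0 -0.8 -1 -107 260 20" --pt "37.5 0 -0.9 -2 -118 286 20" --pt "39.2 0 -0.9 -2 -124 301 20" --pt "39.2 0 -0.9 -2 -124 301 20"

```text
clock: 6.6
ee_pos: [565.9, -13.5, 147.4]
tool_rot: [0.488, 0.512, -0.491, 0.51]
ft_force: [-0.5, 0.5, -2.1]
opening: 32.5
```

Run:
```python
from h import *
plan(st([-54,-37,62]),YAW); s=arm.get_state(); print(tost(s["ee_pos"]),s["moment"])
print(Rn.from_quat(s["tool_rot"]).as_matrix().round(4)[:,0])
im,d=arm.snapshot("side"); P=cloud("side",d); n=P.reshape(-1,3); n=n[(n[:,2]>105)&(n[:,2]<150)&(np.hypot(n[:,0]-s["ee_pos"][0],n[:,1]-s["ee_pos"][1])<26)]; print(len(n),n.min(0),n.max(0),n.mean(0))
```

```text
tcp [565.9 -13.5 147.4] tooly yaw 2.49 t 6.6 F [-0.54  0.53 -2.06] open 32.5 j [-0.11  0.1   1.68 -0.    1.37 -0.16]
turn [-0.17  0.05  0.29] shift [85.3  1.7 -2.8]
[-55.32228522 -39.74186317 147.35571047] [ 0.06038313 -0.02367706 -0.0151675 ]
[-0.005  -0.0011 -1.    ]
158 [549.41918293 -22.92355112 110.87718204] [587.02108404  11.81320112 149.76541606] [571.62230056   2.03002715 131.71354394]
```

Request:
apply_moves --pt "-0.1 0 0.3 20 1.5 -3 20" --pt "-0.2 0 0.3 45 1.5 -3 20" --pt "-0.2 0 0.3 70 1.5 -3 20" --pt "-0.2 0 0.3 85 1.5 -3 20" --pt "-0.2 0 0.3 85 1.5 -3 20" --pt "-0.2 0 0.3 85 1.5 -3 20"

```text
clock: 7.25
ee_pos: [566.5, -8.2, 62.9]
tool_rot: [0.487, 0.512, -0.487, 0.512]
ft_force: [1.0, 0.1, -1.0]
opening: 32.4
```

Run:
```python
from h import *
plan(st([-54,-37,54.5]),YAW); s=arm.get_state(); print(tost(s["ee_pos"]))
im,d=arm.snapshot("side"); P=cloud("side",d)
n=P.reshape(-1,3); n=(S.inv().apply(n-O)); n=n[(n[:,2]>34)&(n[:,2]<60)&(abs(n[:,0]+54)<22)&(abs(n[:,1]+34)<25)]
print(len(n),np.percentile(n,[5,25,50,75,95],axis=0).round(1))
a,b=proj("side",[st([-54,-34,45])])[0].astype(int)
cv2.imwrite("pics/pl.png",cv2.resize(im[b-50:b+50,a-60:a+60,::-1],(720,600),interpolation=cv2.INTER_CUBIC))
```

```text
tcp [566.5  -8.2  62.9] tooly yaw 2.88 t 7.25 F [ 0.99  0.12 -1.04] open 32.4 j [-0.1   0.19  1.75 -0.    1.21 -0.16]
turn [ 0.22  0.   -0.  ] shift [8.4 0.4 2.5]
[-54.41949297 -34.52121652  62.86266624]
111 [[-68.1 -39.2  34.7]
 [-56.3 -24.7  40.2]
 [-44.2 -13.8  46.1]
 [-38.5 -12.5  53.3]
 [-36.9 -11.   58.9]]
```

View pics/pl.png

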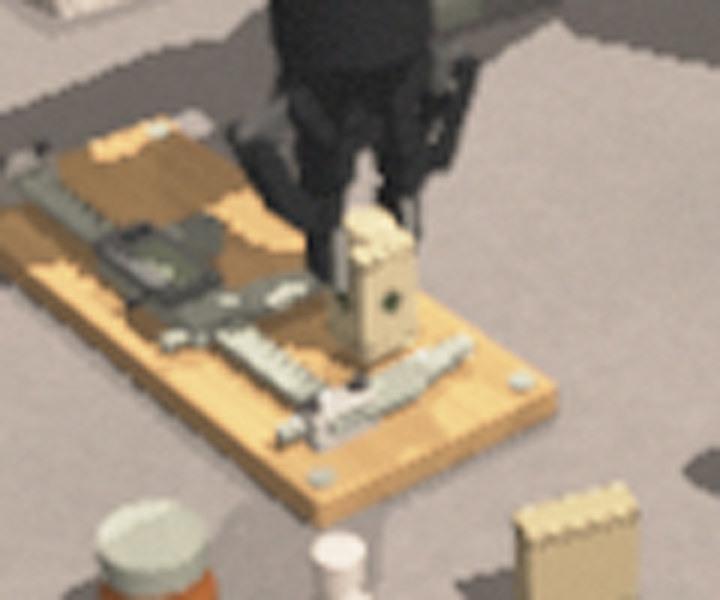

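Picture 7: the post hangs upright between the jaws at (370,290), clear of both. Lowering gently.

Request:
apply_moves --pt "0.2 0 0 2 0 2.5 20" --pt "0.2 0 0 4 0 2.5 20" --pt "0.2 0 0 5.5 0 2.5 20" --pt "0.2 0 0 6.5 0 2.5 20" --pt "0.2 0 0 7 0 2.5 20" --pt "0.2 0 0 7 0 2.5 20" --pt "0.2 0 0 7 0 2.5 20"

```text
clock: 8.0
ee_pos: [567.4, -11.0, 56.7]
tool_rot: [0.489, 0.511, -0.488, 0.512]
ft_force: [0.2, 0.7, -2.4]
opening: 32.5
```

Run:
```python
from h import *
plan(st([-54,-37,54.5]),YAW); s=arm.get_state(); print(tost(s["ee_pos"]))
```

```text
tcp [567.4 -11.   56.7] tooly yaw 2.66 t 8.0 F [ 0.23  0.72 -2.38] open 32.5 j [-0.11  0.2   1.75 -0.    1.2  -0.16]
turn [ 0.    0.02 -0.1 ] shift [ 2.2 -0.4 -0.3]
[-53.64129837 -37.30589734  56.72209444]
```

Keep lowering until contact.

Request:
apply_moves --pt "0 0 0 0.7 0 0 20" --pt "0 0 0 1.4 0 0 20" --pt "0 0 0 2 0 0 20" --pt "0 0 0 2.5 0 0 20" --pt "0 0 0 2.5 0 0 20"

```text
clock: 8.5
ee_pos: [567.6, -11.0, 54.6]
tool_rot: [0.489, 0.511, -0.488, 0.512]
ft_force: [-1.9, 0.1, 3.1]
opening: 32.4
```

Force went from −2.4 to +3.1 N, so the post is on the board. Releasing.

Request:
apply_moves --pt "0 0 0 0 0 0 36" --pt "0 0 0 0 0 0 40" --pt "0 0 0 0 0 0 50" --pt "0 0 0 0 0 0 60" --pt "0 0 0 0 0 0 60"

```text
clock: 9.0
ee_pos: [567.6, -10.9, 54.6]
tool_rot: [0.489, 0.511, -0.488, 0.512]
ft_force: [-0.6, -0.7, -0.4]
opening: 59.9
```

Run:
```python
from h import *
plan(st([-54,-37,150]),YAW); s=arm.get_state(); print(tost(s["ee_pos"]))
```

```text
tcp [567.6 -10.9  54.6] tooly yaw 2.67 t 9.0 F [-0.62 -0.69 -0.42] open 59.9 j [-0.11  0.2   1.75 -0.    1.19 -0.16]
turn [ 0.01  0.02 -0.11] shift [-95.4  -0.3  -0.3]
[-53.53230776 -37.30426636  54.56516336]
```

Request:
apply_moves --pt "0 0 0 -10 0 0 60" --pt "0 0 0 -40 0 0 60" --pt "0 0 0 -80 0 0 60" --pt "0 0 0 -100 0 0 60" --pt "0 0 0 -100 0 0 30" --pt "0 0 0 -100 0 0 0"

```text
clock: 9.6
ee_pos: [567.8, -11.0, 155.4]
tool_rot: [0.489, 0.511, -0.487, 0.512]
ft_force: [0.2, -0.0, -0.5]
opening: 31.9
```

Run:
```python
from h import *
z=np.load("top.npz"); Q=S.inv().apply(cloud("top",z["d"]).reshape(-1,3)-O)
l=Q[(Q[:,2]>35)&(Q[:,0]<-23)&(Q[:,0]>-44)&(Q[:,1]<-100)&(Q[:,1]>-220)]; print("lug y",len(l),np.percentile(l[:,1],[2,25,50,75,98]).round(1),"x",np.percentile(l[:,0],[2,98]).round(1))
j=Q[(Q[:,2]>26)&(Q[:,0]<-45)&(Q[:,0]>-75)&(Q[:,1]<-50)&(Q[:,1]>-130)]; print("mov jaw y",len(j),np.percentile(j[:,1],[2,50,95,98]).round(1))
j=Q[(Q[:,2]>26)&(Q[:,0]<-45)&(Q[:,0]>-75)&(Q[:,1]<50)&(Q[:,1]>-40)]; print("fix jaw y",len(j),np.percentile(j[:,1],[2,5,50,98]).round(1))
h=Q[(Q[:,2]>37)&(Q[:,0]>-16)&(Q[:,0]<16)&(Q[:,1]<-60)&(Q[:,1]>-250)];print("housing y",np.percentile(h[:,1],[2,98]))
plan(st([-35,-210,120]),YAW+90);plan(st([-35,-210,120]),YAW-90)
im,d=arm.snapshot("side"); P=S.inv().apply(cloud("side",d).reshape(-1,3)-O)
n=P[(P[:,2]>36)&(P[:,2]<72)&(abs(P[:,0]+54)<24)&(abs(P[:,1]+32)<28)]
print("post",len(n),np.percentile(n,[3,25,50,75,97],axis=0).round(1))
m=P[(P[:,2]>34)&(P[:,0]<-24)&(P[:,0]>-44)&(P[:,1]<-120)&(P[:,1]>-210)&(P[:,2]<46)];print("lug side",len(m),np.percentile(m[:,1],[3,50,97]))
```

```text
lug y 48 [-164.  -161.4 -158.4 -153.9 -151.5] x [-43.  -24.6]
mov jaw y 75 [-100.4  -90.4  -83.8  -83.6]
fix jaw y 82 [ 0.2  0.5  7.8 17.4]
housing y [-178.1392344   -89.28165422]
tcp [567.8 -11.  155.4] tooly yaw 2.67 t 9.6 F [ 0.2 -0.  -0.5] open 31.9 j [-0.11  0.09  1.67 -0.    1.38 -0.16]
turn [-89.99   0.18  -0.13] shift [ 35.6  18.2 172.7]
tcp [567.8 -11.  155.4] tooly yaw 2.67 t 9.6 F [ 0.2 -0.  -0.5] open 31.9 j [-0.11  0.09  1.67 -0.    1.38 -0.16]
turn [90.01 -0.13 -0.18] shift [ 35.6  18.2 172.7]
post 150 [[-67.5 -43.7  37.6]
 [-55.5 -28.3  45.4]
 [-42.1 -17.1  54.3]
 [-37.4 -15.   63.4]
 [-35.6 -13.   70.6]]
lug side 28 [-162.11585752 -151.85546796 -147.87098459]
```

Request:
apply_moves --pt "8 0 0 0 2 20 0" --pt "16 0 0 0 5 50 0" --pt "24 0 0 0 9 85 0" --pt "32 0 0 0 12 120 0" --pt "40 0 0 0 16 150 0" --pt "48 0 0 0 18 168 0" --pt "56 0 0 0 18 168 0" --pt "64 0 0 0 18 168 0" --pt "72 0 0 0 18 168 0" --pt "80 0 0 0 18 168 0"

```text
clock: 10.65
ee_pos: [591.4, -177.5, 151.7]
tool_rot: [-0.702, -0.076, 0.704, -0.075]
ft_force: [0.1, -0.8, -0.7]
opening: -0.1
```

Run:
```python
from h import *
plan(st([-35,-205,100]),YAW-90)
```

```text
tcp [ 591.4 -177.5  151.7] tooly yaw -77.68 t 10.65 F [ 0.15 -0.82 -0.67] open -0.1 j [-0.37  0.23  1.53  0.    1.39  0.98]
turn [9.66 0.13 0.09] shift [51.7  0.7 -2.4]
```

Request:
apply_moves --pt "5 0 0 15 0.5 -1 0" --pt "9.7 0.1 0.1 35 0.7 -2.4 0" --pt "9.7 0.1 0.1 52 0.7 -2.4 0" --pt "9.7 0.1 0.1 52 0.7 -2.4 0" --pt "9.7 0.1 0.1 52 0.7 -2.4 0"

```text
clock: 11.15
ee_pos: [593.0, -177.3, 98.6]
tool_rot: [-0.706, -0.017, 0.708, -0.017]
ft_force: [1.1, 0.6, 1.1]
opening: 0.4
```

Run:
```python
from h import *
plan(st([-35,-205,27]),YAW-90)
im,d=arm.snapshot("side"); P=S.inv().apply(cloud("side",d)-O)
a,b=proj("side",[st([-40,-110,45])])[0].astype(int)
cv2.imwrite("pics/push.png",cv2.resize(im[b-60:b+60,a-80:a+80,::-1],(800,600),interpolation=cv2.INTER_CUBIC))
```

```text
tcp [ 593.  -177.3   98.6] tooly yaw -87.27 t 11.15 F [1.11 0.59 1.05] open 0.4 j [-0.37  0.28  1.57 -0.    1.3   1.15]
turn [0.07 0.16 0.04] shift [71.6  0.4 -1. ]Traceback (most recent call last):
  File "<stdin>", line 3, in <module>
  File "scipy/spatial/transform/_rotation.pyx", line 2580, in scipy.spatial.transform._rotation.Rotation.apply
ValueError: Expected input of shape (3,) or (P, 3), got (400, 640, 3).
```

Request:
apply_moves --pt "0 0 0 20 0 0 0" --pt "0 0 0 45 0 0 0" --pt "0 0 0 62 0 0 0" --pt "0 0 0 71 0 0 0" --pt "0 0 0 71 0 0 0" --pt "0 0 0 71 0 0 0"

```text
clock: 11.8
ee_pos: [594.4, -177.9, 29.8]
tool_rot: [0.707, 0.017, -0.707, 0.017]
ft_force: [-0.2, -0.1, -0.2]
opening: -0.1
```

```bash
cat > look.py <<'E'
from h import *
import sys
plan(st([-35,-190,27]),YAW-90); print("stand tcp",tost(arm.get_state()["ee_pos"]).round(1), "Fstand",S.inv().apply(arm.get_state()["ft_force"]).round(2))
im,d=arm.snapshot("side")
a,b=proj("side",[st([-40,-100,45])])[0].astype(int)
cv2.imwrite(f"pics/{sys.argv[1]}.png",cv2.resize(im[b-60:b+60,a-80:a+80,::-1],(800,600),interpolation=cv2.INTER_CUBIC))
E
python3 look.py push
```

```text
tcp [ 594.4 -177.9   29.8] tooly yaw -87.28 t 11.8 F [-0.2  -0.12 -0.19] open -0.1 j [-0.37  0.36  1.6  -0.    1.18  1.15]
turn [ 0.06 -0.01 -0.03] shift [  2.8 -15.3   0.5]
stand tcp [ -34.5 -205.3   29.8] Fstand [-0.21 -0.11 -0.19]
```

View pics/push.png

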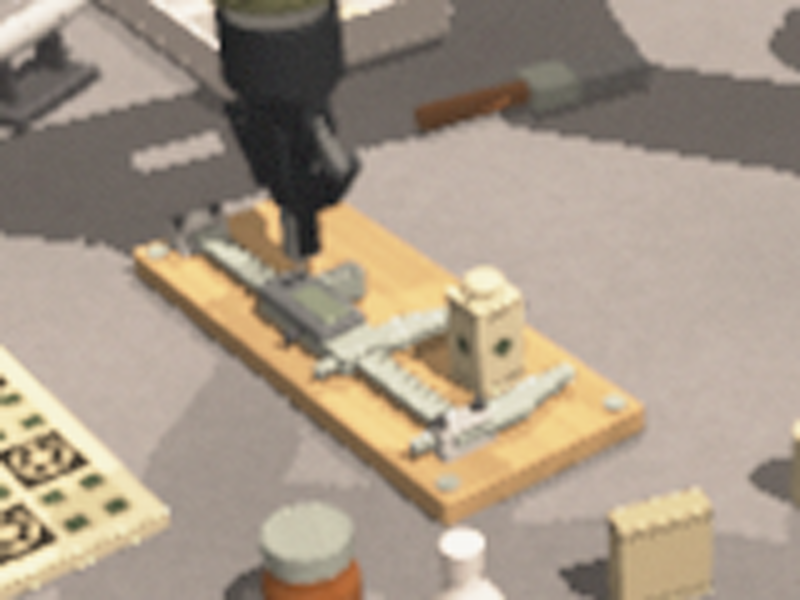

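Picture 8: the post stands free at (485,330), closed fingers behind the lug at (300,250). Pushing towards +y in small steps.

Request:
apply_moves --pt "0 0 0 0 -3 0 0" --pt "0 0 0 0 -6 0 0" --pt "0 0 0 0 -9 0 0" --pt "0 0 0 0 -12 0 0" --pt "0 0 0 0 -15 0 0" --pt "0 0 0 0 -17 0 0" --pt "0 0 0 0 -19 0 0" --pt "0 0 0 0 -21 0 0" --pt "0 0 0 0 -23 0 0" --pt "0 0 0 0 -25 0 0"

```text
clock: 12.85
ee_pos: [593.6, -152.9, 30.2]
tool_rot: [0.707, 0.016, -0.707, 0.017]
ft_force: [0.8, -0.5, -0.3]
opening: -0.1
```

Request:
apply_moves --pt "0 0 0 0 -2 0 0" --pt "0 0 0 0 -4 0 0" --pt "0 0 0 0 -6 0 0" --pt "0 0 0 0 -8 0 0" --pt "0 0 0 0 -10 0 0"

```text
clock: 13.35
ee_pos: [593.0, -143.0, 30.2]
tool_rot: [0.707, 0.016, -0.707, 0.017]
ft_force: [-2.2, -2.6, 0.7]
opening: -0.4
```

```bash
cat > meas.py <<'E'
from h import *
s=arm.get_state(); R=Rn.from_quat(s["tool_rot"])
print("stand tcp",tost(s["ee_pos"]).round(1),"F",S.inv().apply(s["ft_force"]).round(2),"t",s["clock"])
im,d=arm.snapshot("side"); P=S.inv().apply(cloud("side",d).reshape(-1,3)-O)
h=P[(P[:,2]>38)&(P[:,2]<46)&(abs(P[:,0])<14)&(P[:,1]<-30)&(P[:,1]>-250)];print("housing y",np.percentile(h[:,1],[2,98]).round(1))
j=P[(P[:,2]>27)&(P[:,2]<36)&(P[:,0]<-20)&(P[:,0]>-75)&(P[:,1]<-30)&(P[:,1]>-120)];print("mov jaw",len(j),np.percentile(j[:,1],[2,50,90,98]).round(1))
n=P[(P[:,2]>44)&(P[:,2]<72)&(abs(P[:,0]+54)<22)&(abs(P[:,1]+25)<30)]
print("post",len(n),np.percentile(n[:,:2],[3,50,75,97],axis=0).round(1).tolist())
E
python3 meas.py
```

```text
stand tcp [ -34.2 -170.4   30.2] F [-2.27 -2.46  0.73] t 13.35
housing y [-169.6  -93.6]
mov jaw 71 [-94.  -78.1 -42.4 -35.3]
post 117 [[-66.7, -43.3], [-42.0, -16.9], [-37.7, -15.4], [-36.3, -13.0]]
```

Request:
apply_moves --pt "0 0 0 0 -2 0 0" --pt "0 0 0 0 -4 0 0" --pt "0 0 0 0 -6 0 0" --pt "0 0 0 0 -8 0 0" --pt "0 0 0 0 -10 0 0" --pt "0 0 0 0 -12 0 0" --pt "0 0 0 0 -14 0 0" --pt "0 0 0 0 -16 0 0" --pt "0 0 0 0 -17 0 0" --pt "0 0 0 0 -18 0 0"

```text
clock: 14.4
ee_pos: [592.1, -124.5, 30.2]
tool_rot: [0.707, 0.016, -0.707, 0.017]
ft_force: [-1.5, -1.7, 1.5]
opening: -0.2
```

```bash
python3 meas.py
```

```text
stand tcp [ -34.2 -151.9   30.2] F [-1.58 -1.62  1.47] t 14.4
housing y [-147.5  -77. ]
mov jaw 55 [-75.7 -61.7 -37.8 -30.9]
post 119 [[-66.4, -43.7], [-41.6, -16.5], [-37.6, -15.2], [-36.1, -12.9]]
```

Request:
apply_moves --pt "0 0 0 0 -1.2 0 0" --pt "0 0 0 0 -2.4 0 0" --pt "0 0 0 0 -3.6 0 0" --pt "0 0 0 0 -4.8 0 0" --pt "0 0 0 0 -6 0 0" --pt "0 0 0 0 -7.2 0 0" --pt "0 0 0 0 -8.4 0 0" --pt "0 0 0 0 -9.6 0 0" --pt "0 0 0 0 -10.8 0 0" --pt "0 0 0 0 -12 0 0"

```text
clock: 15.45
ee_pos: [591.6, -112.4, 30.2]
tool_rot: [0.707, 0.016, -0.707, 0.017]
ft_force: [-1.2, -3.1, 0.6]
opening: -0.2
```

```bash
python3 meas.py
```

```text
stand tcp [ -34.2 -139.7   30.2] F [-1.32 -3.03  0.62] t 15.45
housing y [-137.  -55.]
mov jaw 56 [-114.9  -55.3  -42.2  -33.2]
post 116 [[-68.0, -39.5], [-41.8, -12.4], [-37.7, -10.8], [-36.1, -8.6]]
```

Request:
apply_moves --pt "0 0 0 0 -1 0 0" --pt "0 0 0 0 -2 0 0" --pt "0 0 0 0 -3 0 0" --pt "0 0 0 0 -4 0 0" --pt "0 0 0 0 -4.8 0 0" --pt "0 0 0 0 -5.6 0 0" --pt "0 0 0 0 -6.2 0 0" --pt "0 0 0 0 -6.8 0 0" --pt "0 0 0 0 -7.2 0 0"

```text
clock: 16.4
ee_pos: [591.2, -104.9, 30.1]
tool_rot: [0.707, 0.017, -0.707, 0.017]
ft_force: [-1.0, -3.2, 1.1]
opening: -0.2
```

```bash
python3 meas.py
```

```text
stand tcp [ -34.2 -132.2   30.1] F [-1.17 -3.12  1.13] t 16.4
housing y [-130.2  -54.8]
mov jaw 57 [-106.4  -47.8  -35.9  -32.7]
post 119 [[-67.5, -33.7], [-43.5, -5.2], [-37.8, -3.3], [-36.0, -1.3]]
```

Request:
apply_moves --pt "0 0 0 0 -0.5 0 0" --pt "0 0 0 0 -1 0 0" --pt "0 0 0 0 -1.5 0 0" --pt "0 0 0 0 -2 0 0"

```text
clock: 16.85
ee_pos: [591.1, -102.8, 30.1]
tool_rot: [0.707, 0.017, -0.707, 0.017]
ft_force: [-1.5, -3.0, 1.0]
opening: 0.1
```

Request:
apply_moves --pt "0 0 0 0 -0.5 0 0" --pt "0 0 0 0 -1 0 0" --pt "0 0 0 0 -1.3 0 0"

```text
clock: 17.15
ee_pos: [591.1, -101.5, 30.2]
tool_rot: [0.707, 0.017, -0.707, 0.017]
ft_force: [-1.1, -2.1, 0.8]
opening: -0.0
```

Request:
apply_moves --pt "0 0 0 0 -0.4 0 0" --pt "0 0 0 0 -0.8 0 0" --pt "0 0 0 0 -1 0 0" --pt "0 0 0 0 -1 0 0"

```text
clock: 17.55
ee_pos: [591.0, -100.4, 30.1]
tool_rot: [0.707, 0.017, -0.707, 0.017]
ft_force: [-0.8, -2.7, 1.0]
opening: -0.2
```

```bash
python3 meas.py
```

```text
stand tcp [ -34.3 -127.8   30.1] F [-0.9  -2.69  1.01] t 17.55
housing y [-124.3  -47.6]
mov jaw 55 [-101.6  -44.4  -31.8  -30.5]
post 126 [[-68.5, -29.1], [-41.7, -1.0], [-37.5, 0.9], [-36.0, 3.2]]
```

Request:
apply_moves --pt "0 0 0 0 -0.4 0 0" --pt "0 0 0 0 -0.7 0 0" --pt "0 0 0 0 -1 0 0" --pt "0 0 0 0 -1 0 0"

```text
clock: 18.0
ee_pos: [591.0, -99.6, 30.1]
tool_rot: [0.707, 0.017, -0.707, 0.017]
ft_force: [-0.8, -4.5, 1.0]
opening: -0.1
```

Request:
apply_moves --pt "0 0 0 0 -0.4 0 0" --pt "0 0 0 0 -0.7 0 0" --pt "0 0 0 0 -1 0 0" --pt "0 0 0 0 -1 0 0"

```text
clock: 18.4
ee_pos: [591.0, -99.4, 30.3]
tool_rot: [0.707, 0.016, -0.707, 0.017]
ft_force: [0.2, -7.0, -0.1]
opening: -0.2
```

Contact: 7 N push less 2.5 N drag gives about 4.5 N on the jaws. Holding.

Request:
apply_moves --pt "0 0 0 0 -0.8 0 0" --pt "0 0 0 0 -0.9 0 0" --pt "0 0 0 0 -0.9 0 0" --pt "0 0 0 0 -0.9 0 0" --pt "0 0 0 0 -0.9 0 0" --pt "0 0 0 0 -0.9 0 0" --pt "0 0 0 0 -0.9 0 0" --pt "0 0 0 0 -0.9 0 0"

```text
clock: 19.2
ee_pos: [591.0, -99.4, 30.3]
tool_rot: [0.707, 0.016, -0.706, 0.018]
ft_force: [-1.9, -7.8, 0.5]
opening: 0.1
```

```bash
python3 meas.py
```

```text
stand tcp [ -34.2 -126.8   30.3] F [-2.21 -7.72  0.54] t 19.2
housing y [-123.6  -49.4]
mov jaw 54 [-100.7  -45.   -31.4  -31.1]
post 128 [[-68.8, -27.9], [-42.6, -0.0], [-37.6, 1.7], [-35.9, 3.6]]
```

Request:
apply_moves --pt "0 0 0 0 0.5 0 0" --pt "0 0 0 0 2 0 0" --pt "0 0 0 0 6 0 0" --pt "0 0 0 0 15 0 0" --pt "0 0 0 0 25 0 0" --pt "0 0 0 -15 25 0 0" --pt "0 0 0 -50 25 0 0" --pt "0 0 0 -95 25 0 0" --pt "0 0 0 -120 25 0 0" --pt "0 0 0 -120 25 0 0"

```text
clock: 20.25
ee_pos: [595.5, -125.1, 157.8]
tool_rot: [0.711, 0.014, -0.703, 0.019]
ft_force: [0.5, 1.0, 0.0]
opening: -0.0
```

```bash
python3 meas.py; python3 look.py fin
```

```text
stand tcp [ -30.9 -152.7  157.8] F [0.54 0.94 0.04] t 20.25
housing y [-125.3  -49.4]
mov jaw 50 [-101.8  -42.4  -32.   -30.6]
post 129 [[-68.2, -27.2], [-41.4, 0.3], [-37.4, 2.0], [-35.7, 3.6]]
tcp [ 594.1 -124.7  154.7] tooly yaw -87.31 t 20.3 F [-0.23  0.47 -1.41] open -0.3 j [-0.29  0.19  1.57 -0.    1.38  1.23]
turn [ 0.03 -0.43 -0.3 ] shift [127.9  37.1   3.7]
stand tcp [ -32.3 -152.2  154.7] Fstand [-0.21  0.48 -1.41]
```

View pics/fin.png

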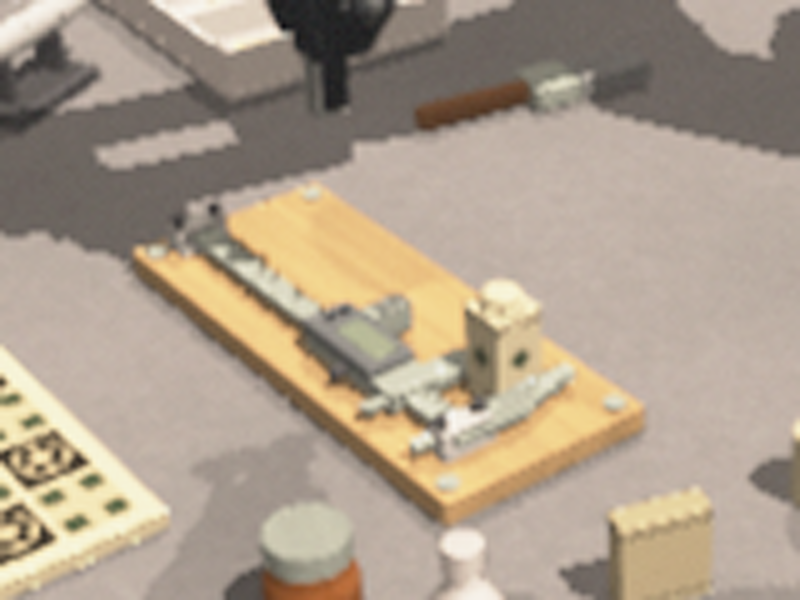

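Picture 9: the post stands upright at (505,340), closed between both jaws, and the arm is clear. Handing in.

```bash
python3 -c "
from rig import arm
print(arm.job_done())"
```

```text
the job is handed in; nothing more can be done
None
```

The job is handed in: the bone-coloured square post stands on the caliper board with both jaws closed on it. The hand-in gives no verdict, so the result rests on my own checks.

- **What I did:** I gripped the post, turned it square to the stand and set it down between the open jaws. I then pushed the thumb piece with closed fingers until the jaws closed. The push held at about 7 to 7.8 N for about 0.8 s; less the roughly 2.5 N slider drag, that is about 5 N on the post. After that I drew back and lifted the arm clear.
- **Last checks:** the depth and picture after backing off show the post upright against the fixed jaw, with the moving jaw and slider where they were left and the arm touching nothing. The caliper and every other bench item in the last frame looked unmoved. It took about 20 s of the 72 s allowed.
- **What I could not confirm:** the contact force is worked out from wrist readings that scatter by about 1 N. I did not measure the jaw tilt or how square the post sits; both rest on slow pushing and the flat jaws. The side camera placed the post's front face within about 2 mm of the fixed jaw, which is about as good as its calibration. Not all the other bench items were in the last frame, though the arm met nothing on the way.

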